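# Check the brake and lift levers of a trolley handle against their stops

## Robot

A 6-joint arm with a two-finger parallel gripper is mounted at the origin on the work surface. World frame = base frame: x ahead of the robot, y to its left, z up, the work surface at z = 0. Lengths are in mm, angles in rad, forces in N, time in s.
With the tool pointing down it reaches from about 350 to 1000 mm from the base axis. Payload 7.1 kg.
Tool frame: the origin (TCP) lies on the mounting face of the last link; the fingertips stand 173 mm ahead of it and the grasp point (between the pads) lies 155 mm ahead of it (ctrl.nose_length is the distance from the TCP to the fingertips, in mm); z points along the fingers, y is the direction in which the jaws open and shut (so a half turn about z gives the same grasp; the last joint's range is limited). The gripper opens to 85 mm and grips with 20 to 120 N. Pads are 22 mm wide; open, the fingers measure 114 mm over their backs; the gripper's body (76 mm by 85 mm) begins 54 mm behind the grasp point. The pads swing forward as they close: fully open they stand 13 mm farther back than shut.
Start: joints at [1.141, 0.423, 1.63, -0, 1.089, -0.019], TCP at [249.557, 572.999, 404.719] pointing down, gripper open.
Joint ranges: [-3, 3], [-0.9, 2.11], [0.09, 2.58], [-1.31, 4.45], [0.11, 2.69], [-2.54, 2.54]. Speed limits (rad/s): [2.39, 2.39, 3.01, 3.14, 3.14, 3.14].

## Interface

Orientations are given as [roll, pitch, yaw] about the fixed x, y, z axes, in that order (R = Rz(yaw) Ry(pitch) Rx(roll)).
In Python, from cell import ctrl gives the robot as it stands.
- The arm moves only by the tool servo_tool, never from a script. Its argument "steps" is text: rows parted by semicolons, each of 7 numbers parted by spaces: the turn, a rotation vector about the tool's x, y, z in degrees, then the shift along the tool's x, y, z in m, then the finger opening in m, from 0 to 0.0854. A call has 1 to 8 rows; each row is the pose to reach, as a shift and turn from the pose commanded when the call began, along the tool's axes at that moment; what a row does not reach only later rows make up. A row lasts 1/10 s, in which the tool goes at most 50 mm and 8.59 degrees, less where a joint would pass 70% of its speed; a pose out of reach is approached as far as the arm can. A call with a gripper value outside its range is refused whole. The fingers move at their own pace and stop on an object; "squeeze" is the grip in N (left out, the last holds). Time passes only in rows, so rows that repeat a pose let the fingers close. It gives the time, the measured TCP pose, the force and the opening at its end, in the units of the state.
- ctrl.state(): the state, without advancing time (a new reading comes with each control period).
- ctrl.camera(name): name is "scene" or "top"; returns a dict with "pixels" (400x640x3 uint8, red, green, blue), "vfov" (degrees; the focal length in pixels is half the picture's height over the tangent of half this angle, whatever the lens; pixels are square), "cx", "cy" (the principal point, pixels), "D" ([k1, k2, p1, p2, k3] as OpenCV has them; the pictures are not rectified), "extrinsics" (4x4, takes a point from camera to world coordinates). Camera axes: x right, y down, z forward; pixel columns grow to the right and rows downward; lengths in mm; the calibration is good to about 2 mm. A picture is of the moment at which its call begins. There is no depth.
- ctrl.job_done(): hands the job in, once; it reports no verdict.
Trained networks look in the newest picture that a camera, given by its name, has taken for a name from the list of things; names that differ only in an ending like _2 or _b are one class to them, and where a whole thing is asked for, a point or a joint stands for the part that bears it (a point fixed in the world has none). Each returns a list of dicts, best first, with "conf" (0 to 1); they miss things now and then, are a little off and sometimes report something else, mostly with a low value. They report only what shows in the picture. A call takes as long as a camera call.
- ctrl.trace(query, camera): "mask" (400x640 bool, what is visible of it) and "pixel" ([column, row] in pixels, amid what is visible of it).
The state is a dict: "time": time; "joints": joint angles; "qd": joint speeds; "joint_torque": joint torques, N m; "tcp_pos": TCP position; "eef_rot": TCP orientation; "wrist_force": force on the tool from outside, world axes, zero at the start; "moment": the same for the moment, N m; "width": finger opening in mm.
Only numpy, scipy, OpenCV 4.12 (cv2) and the standard library are available. Lean on these libraries where they do the work, as an engineer would, in place of code of your own. Each camera call takes 0.05 s, during which the arm holds its last target. There are 200 camera calls.

## Task

Check that both hand levers on the trolley handle bar stop short of the bar. With the outside of the fingers, press the short lever in until it meets its stop, hold it there for about a second and let it come right back out; then press the long lever in to its stop and finish with it held firmly there, so that the gap to the bar can be measured. Only push on the levers' outer faces, without forcing them past the stop: do not grip or pull them, keep off the bar and the stand, and leave everything else on the bench where it is.

Things in the scene. Friction and masses are not known exactly. Their poses are not given: they have to be found in the camera images.
- stand: fixed bench stand with a trolley's handle bar: dark base plate 160 x 460 x 12, two aluminium posts (at +-195 mm along y), and a steel bar, diameter 28, 450 long, axis 130 mm above the bench. Origin on the bench midway under the bar; y runs along the bar; the levers stick out on its -x side, facing the robot.
- long_unit: the long lever with its black clamp on the bar (either lever may be the left one). Origin on the bar axis; y along the bar, +x from the levers' side through the bar (the way a lever is pressed in). The clamp spans 44 to 76 mm from the origin along +y; its pivot lugs reach 48 mm out on the -x side, 21 mm above and below the bar axis.
- long_lever (a joint): the long hand lever, plain aluminium, 130 mm from pivot to centre of its round end, swinging level about an upright pin: 0 = out (blade slants 0.42 rad away from the bar), 0.36 rad = fully in, at its rigid stop, 15 to 20 mm short of the bar. Positive is anticlockwise from above. Spring return to 0: 0.22 N m at 0 plus 1.5 N m per rad, so at the press point 2.3 N starts it and 8 N reaches the stop.
- long_pivot (a point): pivot axis of the long lever, at mid height of the blade (130 mm above the bench), 34 mm from the bar axis on the -x side of its unit and 60 mm from the unit's origin along +y. The blade runs from here towards -y.
- long_press (a point): point to press, on the outer face (away from the bar) of the long lever's blade, 95 mm from the pivot along the blade and 6 mm outside the pivot's line, at mid height; moves with the lever. x axis square to the blade, inwards to the bar; y axis along the blade to the pivot. The blade is 22 mm tall (11 above and below), 10 mm thick, its end a round upright edge of diameter 20.
- short_unit: the short lever with its black clamp on the bar (either lever may be the left one). Origin on the bar axis; y along the bar, +x from the levers' side through the bar (the way a lever is pressed in). The clamp spans 44 to 76 mm from the origin along +y; its pivot lugs reach 48 mm out on the -x side, 21 mm above and below the bar axis.
- short_lever (a joint): the short hand lever, plain aluminium, 85 mm from pivot to centre of its round end, swinging level about an upright pin: 0 = out (blade slants 0.42 rad away from the bar), 0.36 rad = fully in, at its rigid stop, 15 to 20 mm short of the bar. Positive is anticlockwise from above. Spring return to 0: 0.13 N m at 0 plus 0.9 N m per rad, so at the press point 2.1 N starts it and 7.4 N reaches the stop.
- short_pivot (a point): pivot axis of the short lever, at mid height of the blade (130 mm above the bench), 34 mm from the bar axis on the -x side of its unit and 60 mm from the unit's origin along +y. The blade runs from here towards -y.
- short_press (a point): point to press, on the outer face (away from the bar) of the short lever's blade, 62 mm from the pivot along the blade and 6 mm outside the pivot's line, at mid height; moves with the lever. x axis square to the blade, inwards to the bar; y axis along the blade to the pivot. The blade is 22 mm tall (11 above and below), 10 mm thick, its end a round upright edge of diameter 20.
- diecast_box: bystander: closed aluminium die-cast box, 45 x 75 x 30, lying on the stand's base plate below the bar (mm). Origin at the centre of its underside.
- adapter: bystander: brass coaxial adapter, diameter 22, 40 tall, upright on the base plate (mm). Origin at the centre of its underside.
- wrench: bystander: steel wrench lying on the bench on the robot's side of the stand. Origin in its length, on its underside.
- tape: bystander: roll of black tape lying flat, diameter 80, 19 tall, on the robot's side of the stand (mm). Origin at the centre of its underside.
- jar: bystander: closed jar, diameter 60, 75 tall, to the right of the stand (mm). Origin at the centre of its underside.
- mug: bystander: white mug, diameter 80, 90 tall, to the left of the stand (mm). Origin at the centre of its underside.
- screwdriver: bystander: screwdriver lying to the left. Origin in its length, on its underside.
- spool: bystander: grey spool, diameter 60, 45 tall, beyond the stand (mm). Origin at the centre of its underside.

How it is judged (in metres and radians):
On the way, in this order (a step that is already met when the one before it is completed fails the run):
1. the short lever is pressed in against its stop by the fingers and held there, the long one still out (value of joint short_lever above 0.335 rad and contact force between the fingers and short_unit above 3 N and value of joint long_lever below 0.06 rad), for 0.6 s.
2. the short lever is let right back out (value of joint short_lever below 0.03 rad), for 0.1 s.
At the end, for the whole second after the job is handed in: The long lever is held in by the fingers within 0.025 rad of its stop at 0.36 (push above 4 N), still, and the short lever is back out (below 0.03 rad) (value of joint long_lever above 0.335 rad and contact force between the fingers and long_unit above 4 N and value of joint short_lever below 0.03 rad and velocity of joint long_lever below 0.05 rad/s); the arm keeps its last pose, push and grip.
It fails at once if a lever is gripped or pulled from its inner face (over 2 N) (contact force between the fingers and long_lever_c3 above 2 N or contact force between the fingers and short_lever_c3 above 2 N).
It fails at once if a lever is forced (over 60 N) (contact force between the fingers and long_unit above 60 N or contact force between the fingers and short_unit above 60 N).
It fails at once if the bar or its stand is pushed or gripped (over 5 N) (contact force between the fingers and stand above 5 N).
It fails at once if a bystander is moved more than 20 mm (distance of any of diecast_box, adapter, wrench, tape, jar, mug, screwdriver, spool from where it was at the start of the episode above 0.02 m).
It also fails if it takes over 42 s, if anything falls off the work surface, if the arm or the gripper's body presses on something with over 40 N, if the wrist force passes 120 N, or if a joint passes its speed limit or range.

## Working session

There is one attempt and no reset: what is moved stays moved. The work goes in short steps, Python scripts to look and compute and a tool call to move; the robot and the scene stay as the last step left them, time stands still between calls to the robot, and variables do not carry over. Pictures are saved under pics/ and viewed, about 8 in all and at most 12, crops included, and the job is handed in when it is done.

Besides the shell and the picture viewer there is one more tool, called after "Emit:" as name(argument=value, ...) on one line, values as JSON. servo_tool: Moves the arm, as the interface text tells. Its arguments: {"type":"object","properties":{"steps":{"type":"string"},"squeeze":{"type":"number"}},"required":["steps"]}

```bash
mkdir -p pics; ls
python3 - <<'E'
from cell import ctrl
import cv2, pickle
s=ctrl.state();print(s)
out={}
for n in("scene","top"):
    c=ctrl.camera(n);cv2.imwrite(f"pics/{n}0.png",c["pixels"][:,:,::-1]);
    print(n,c["vfov"],c["cx"],c["cy"],c["D"],c["extrinsics"])
    for q in("stand","long_lever","short_lever","long_unit","short_unit","long_press","short_press","adapter","diecast_box","wrench","tape","jar","mug"):
        r=ctrl.trace(q,n);print(n,q,[(round(a["conf"],2),[round(float(v)) for v in a["pixel"]],int(a["mask"].sum())) for a in r[:3]])
        out[n,q]=r
    out[n]=c
pickle.dump(out,open("o.pkl","wb"))
E
```

```text
pics
{'time': 0.0, 'joints': array([ 1.14100921e+00,  4.23846570e-01,  1.63071853e+00, -1.60191990e-05,
        1.08858698e+00, -1.89878126e-02]), 'qd': array([ 0.00173382, -0.00030329,  0.00141482, -0.00152833, -0.00080118,
       -0.00047834]), 'joint_torque': array([ 1.95904460e-03, -5.57380092e+01, -2.81753075e+01,  2.17077496e-05,
        7.02639576e-03, -2.79630655e-06]), 'tcp_pos': array([249.43935364, 572.75055672, 403.93069297]), 'eef_rot': array([-3.14003324e+00, -1.54298637e-05,  2.73080078e+00]), 'wrist_force': array([-0.34416379, -0.01942211, -0.40444487]), 'moment': array([0.08150333, 0.01832844, 0.0072801 ]), 'width': 85.53837331901717}
scene 49.41271215386046 309.685815844895 196.75101071824022 [0.00693944 0.         0.         0.         0.        ] [[-1.81208955e-01  8.08578539e-01 -5.59789300e-01  1.27911298e+03]
 [ 9.83437574e-01  1.46832948e-01 -1.06257344e-01  1.59073649e+02]
 [-3.72189459e-03 -5.69772613e-01 -8.21793962e-01  1.18978413e+03]
 [ 0.00000000e+00  0.00000000e+00  0.00000000e+00  1.00000000e+00]]
scene stand [(0.97, [284, 213], 6349), (0.42, [250, 16
[... 920 characters left out ...]
00000000e+00  0.00000000e+00  1.00000000e+00]]
top stand [(0.75, [339, 190], 6209), (0.31, [310, 154], 351)]
top long_lever [(0.72, [391, 242], 294), (0.46, [314, 212], 195), (0.21, [353, 195], 464)]
top short_lever [(0.68, [372, 204], 97)]
top long_unit [(0.82, [289, 204], 373), (0.64, [312, 214], 207)]
top short_unit [(0.97, [355, 192], 430), (0.68, [177, 209], 913)]
top long_press [(0.49, [314, 217], 151), (0.29, [372, 205], 101)]
top short_press [(0.61, [373, 206], 147)]
top adapter []
top diecast_box [(0.7, [315, 154], 284), (0.67, [320, 180], 142)]
top wrench [(0.85, [324, 255], 303)]
top tape []
top jar [(0.8, [457, 205], 409), (0.5, [380, 233], 332)]
top mug [(0.92, [177, 208], 830)]
```

Run:
```python
import cv2
a=cv2.imread("pics/top0.png")[110:290,220:480];cv2.imwrite("pics/topc.png",cv2.resize(a,(780,540),interpolation=cv2.INTER_CUBIC))
```

```text
(no output)
```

View pics/topc.png

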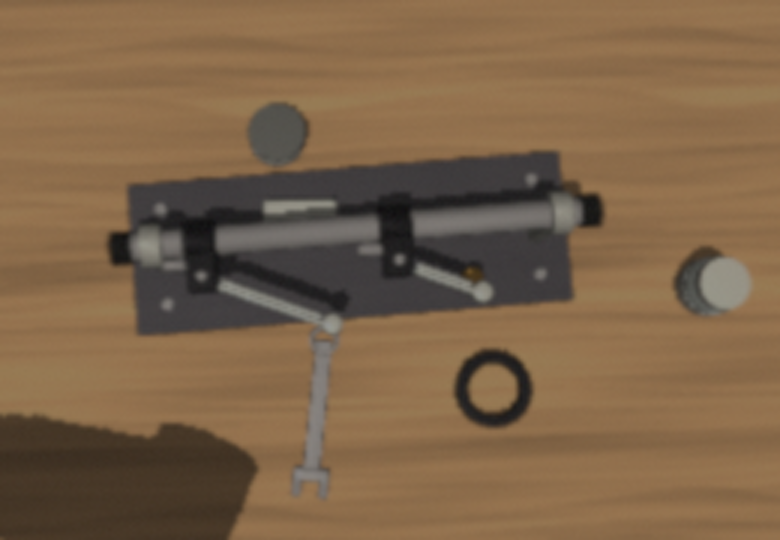

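View pics/scene0.png

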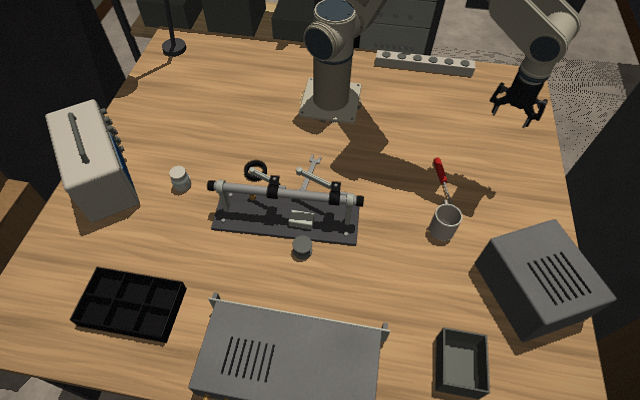

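The crop (scale 3, offset 220,110) shows the long lever on the left, with its pivot at about (201,276) and its end at (332,323). The short lever is on the right, pivot about (399,260) and end (483,291). The wrench and tape lie in front of the stand.

```bash
cat > h.py <<'E'
import numpy as np, cv2
def ray(c,px,z):
    f=200/np.tan(np.radians(c["vfov"]/2));K=np.array([[f,0,c["cx"]],[0,f,c["cy"]],[0,0,1]])
    u=cv2.undistortPoints(np.array([[px]],float),K,np.array(c["D"]))[0,0]
    E=np.array(c["extrinsics"]);d=E[:3,:3]@[u[0],u[1],1];o=E[:3,3];return o+d*(z-o[2])/d[2]
def proj(c,P):
    f=200/np.tan(np.radians(c["vfov"]/2));K=np.array([[f,0,c["cx"]],[0,f,c["cy"]],[0,0,1]])
    E=np.linalg.inv(c["extrinsics"]);return cv2.projectPoints(np.array(P,float).reshape(-1,1,3),cv2.Rodrigues(E[:3,:3])[0],E[:3,3],K,np.array(c["D"]))[0][:,0]
E
python3 - <<'E'
import pickle,numpy as np;from h import *
o=pickle.load(open("o.pkl","rb"));c=o["top"]
C=lambda x,y:(220+(x+.5)/3-.5,110+(y+.5)/3-.5)
for n,p,z in [("barL",(109,247),130),("barR",(602,210),130),("plateFL",(137,334),12),("plateFR",(573,299),12),("plateBL",(129,184),12),("plateBR",(558,152),12),
 ("lp",(201,276),151),("le",(332,323),141),("sp",(399,260),151),("se",(483,291),141),("wr0",(322,335),5),("wr1",(310,490),5),("tape",(494,388),19),("adapter",(474,272),40),("boxL",(264,208),30),("boxR",(336,208),30)]:
    print(n,ray(c,C(*p),z).round(1))
E
```

```text
barL [546.8 178.7 130. ]
barR [ 569.4 -293.1  130. ]
plateFL [467.3 168.4  12. ]
plateFR [ 490.8 -289.    12. ]
plateBL [625.2 174.2  12. ]
plateBR [ 647.4 -280.7   12. ]
lp [515.1  90.5 151. ]
le [468.4 -30.2 141. ]
sp [524.9 -94.1 151. ]
se [ 494.3 -173.1  141. ]
wr0 [461.  -24.3   5. ]
wr1 [300.6  -7.    5. ]
tape [ 400.5 -200.5   19. ]
adapter [ 520.1 -181.2   40. ]
boxL [593.3  32.5  30. ]
boxR [591.3 -42.   30. ]
```

Emit:
servo_tool(steps="0 0 8 -0.029 -0.037 0 0; 0 0 16 -0.058 -0.074 0 0; 0 0 24 -0.087 -0.111 0 0; 0 0 32 -0.116 -0.148 0 0; 0 0 40 -0.145 -0.185 0 0; 0 0 48 -0.174 -0.222 0 0; 0 0 56 -0.203 -0.259 0 0; 0 0 64 -0.232 -0.296 0 0", squeeze=40)

```text
time: 2.2
tcp_pos: [344.1, 207.3, 405.0]
eef_rot: [3.141, -0.0, 1.609]
wrist_force: [1.7, 1.2, 0.6]
width: -0.2
```

Run:
```python
from cell import ctrl
print(ctrl.nose_length)
```

```text
173.4
```

Emit:
servo_tool(steps="0 0 8.5 -0.045 0.010 0 0; 0 0 17 -0.090 0.020 0 0; 0 0 25.5 -0.135 0.030 0 0; 0 0 34 -0.180 0.040 0 0; 0 0 42.5 -0.225 0.050 0 0; 0 0 51 -0.270 0.060 0 0; 0 0 59.5 -0.315 0.070 0 0; 0 0 68 -0.360 0.080 0 0")

```text
time: 3.0
tcp_pos: [439.6, -149.4, 405.0]
eef_rot: [3.141, -0.001, 0.42]
wrist_force: [1.2, -0.3, -0.3]
width: -0.3
```

Emit:
servo_tool(steps="0 0 8 0 0 0.02 0; 0 0 16 0 0 0.04 0; 0 0 24.3 0 0 0.06 0; 0 0 24.3 0 0 0.09 0; 0 0 24.3 0 0 0.117 0; 0 0 24.3 0 0 0.117 0; 0 0 24.3 0 0 0.117 0")

```text
time: 3.7
tcp_pos: [439.6, -147.3, 287.9]
eef_rot: [-3.141, 0.001, 0.003]
wrist_force: [0.6, 0.1, 1.2]
width: -0.0
```

Run:
```python
from cell import ctrl
import cv2
s=ctrl.state();print(s["tcp_pos"],s["eef_rot"],s["wrist_force"])
t=ctrl.camera("top")["pixels"][:,:,::-1][130:280,240:460];c=ctrl.camera("scene")["pixels"][:,:,::-1][110:260,170:390]
cv2.imwrite("pics/p1.png",cv2.resize(cv2.vconcat([t,c]),None,fx=2,fy=2,interpolation=cv2.INTER_CUBIC))
```

```text
[ 439.61125335 -147.27751633  287.93705389] [-3.14127445e+00  8.01539891e-04  2.89663177e-03] [0.57417898 0.0629108  1.15080905]
```

View pics/p1.png

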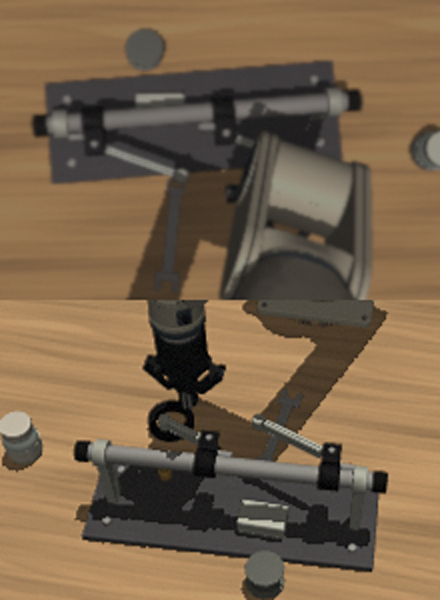

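The gripper stands shut, robot-side of the short lever, its tip (scene half, about (188,400)) behind the lever end. I'll approach and press now.

Emit:
servo_tool(steps="0 0 0 0.010 0.004 0 0; 0 0 0 0.020 0.006 0 0; 0 0 0 0.030 0.006 0 0; 0 0 0 0.036 0.006 0 0; 0 0 0 0.042 0.006 0 0; 0 0 0 0.048 0.006 0 0; 0 0 0 0.048 0.006 0 0")

```text
time: 4.5
tcp_pos: [487.7, -152.8, 287.4]
eef_rot: [-3.141, 0.001, 0.003]
wrist_force: [-1.2, 2.8, -0.8]
width: 0.2
```

Emit:
servo_tool(steps="0 0 0 0.004 0 0 0; 0 0 0 0.008 0 0 0; 0 0 0 0.011 0 0 0; 0 0 0 0.013 0 0 0; 0 0 0 0.013 0 0 0")

```text
time: 5.0
tcp_pos: [499.9, -153.5, 287.5]
eef_rot: [3.141, 0.002, 0.003]
wrist_force: [-5.5, -4.6, 0.8]
width: -0.1
```

Emit:
servo_tool(steps="0 0 0 0.002 0 0 0; 0 0 0 0.004 0 0 0; 0 0 0 0.006 0 0 0; 0 0 0 0.006 0 0 0")

```text
time: 5.4
tcp_pos: [505.7, -153.6, 287.4]
eef_rot: [3.141, 0.003, 0.003]
wrist_force: [-6.8, -5.5, 1.2]
width: 0.0
```

Run:
```python
from cell import ctrl
import cv2
for i in range(3):
    c=ctrl.camera("scene");s=ctrl.state();print(s["tcp_pos"],s["wrist_force"])
cv2.imwrite("pics/p2.png",cv2.resize(c["pixels"][:,:,::-1][150:230,200:360],None,fx=5,fy=5,interpolation=cv2.INTER_CUBIC))
```

```text
[ 505.62516199 -153.58322887  287.43199269] [-7.52880016 -5.22201368  2.11194409]
[ 505.58649243 -153.5664689   287.465003  ] [-8.27532247 -5.36068464  1.7617756 ]
[ 505.56494151 -153.5951553   287.46003385] [-7.69544837 -4.3655275   1.63874367]
```

View pics/p2.png

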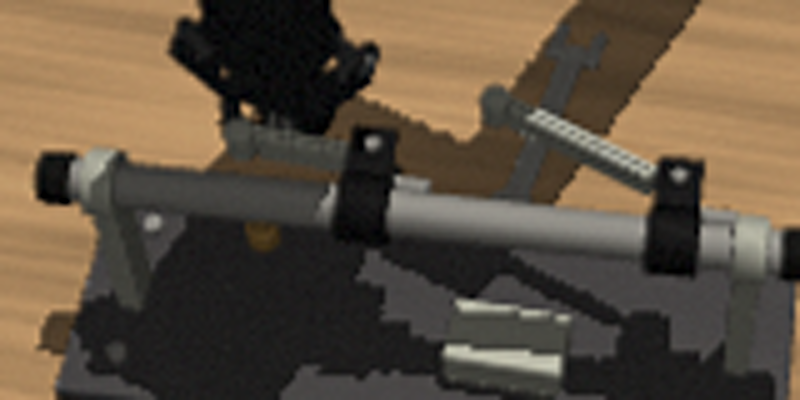

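The short lever is swung in nearly parallel to the bar: its end is at (237,135) and its clamp at (370,145). The force is still only the spring's, so I'll push on for the stop.

Emit:
servo_tool(steps="0 0 0 0.001 0 0 0; 0 0 0 0.002 0 0 0; 0 0 0 0.002 0 0 0")

```text
time: 5.85
tcp_pos: [507.5, -153.7, 287.5]
eef_rot: [3.141, 0.003, 0.003]
wrist_force: [-6.9, -5.1, 1.4]
width: -0.2
```

Emit:
servo_tool(steps="0 0 0 0.001 0 0 0; 0 0 0 0.002 0 0 0; 0 0 0 0.002 0 0 0")

```text
time: 6.15
tcp_pos: [508.3, -153.8, 287.4]
eef_rot: [3.141, 0.007, 0.003]
wrist_force: [-14.1, -6.6, 7.5]
width: 0.1
```

The force stepped up and the motion stalled, so this is the stop. Hold.

Emit:
servo_tool(steps="0 0 0 0.0005 0 0 0; 0 0 0 0.0005 0 0 0; 0 0 0 0.0005 0 0 0; 0 0 0 0.0005 0 0 0; 0 0 0 0.0005 0 0 0; 0 0 0 0.0005 0 0 0; 0 0 0 0.0005 0 0 0; 0 0 0 0.0005 0 0 0")

```text
time: 6.95
tcp_pos: [508.5, -153.8, 287.4]
eef_rot: [3.141, 0.007, 0.003]
wrist_force: [-15.8, -7.9, 7.9]
width: -0.5
```

Run:
```python
from cell import ctrl
import cv2
for i in range(3):
    c=ctrl.camera("scene");s=ctrl.state();print(s["tcp_pos"],s["wrist_force"])
cv2.imwrite("pics/p3.png",cv2.resize(c["pixels"][:,:,::-1][150:230,200:360],None,fx=5,fy=5,interpolation=cv2.INTER_CUBIC))
```

```text
[ 508.49325291 -153.77044416  287.37429713] [-16.45412857  -8.25649113   9.08314878]
[ 508.51418845 -153.77303576  287.38302929] [-15.49686022  -8.57749176   8.76493922]
[ 508.50641509 -153.77753869  287.36831749] [-15.9198053   -7.69429713   8.57187029]
```

View pics/p3.png

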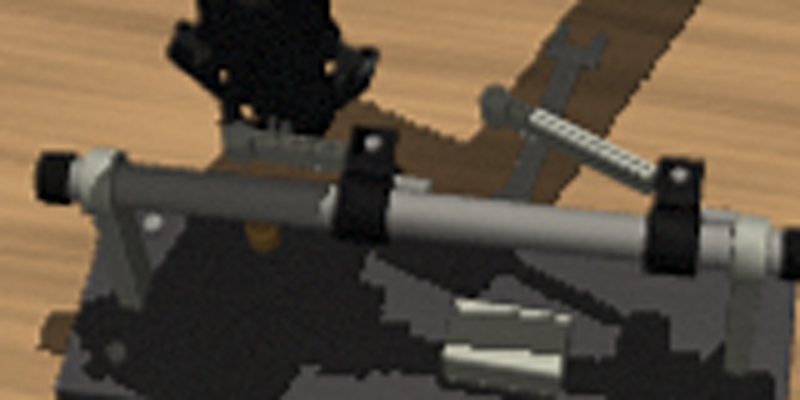

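The lever is seen almost parallel to the bar, end at about (238,140) in the crop. I'll check its angle by the projected model before letting go.

```bash
cat >> h.py <<'E'
def pt(piv,q,L,off=0,z=141,o=(557.5,-57),yaw=.048):
    a=.42-q;x=piv[0]-L*np.sin(a)-off*np.cos(a);y=piv[1]-L*np.cos(a)+off*np.sin(a)
    c,s=np.cos(yaw),np.sin(yaw);return [o[0]+c*x-s*y,o[1]+s*x+c*y,z]
S=(-34.5,-35.4);LG=(-34.5,149.4)
E
python3 - <<'E'
from cell import ctrl
from h import *
import cv2
c=ctrl.camera("scene");im=cv2.resize(c["pixels"][:,:,::-1][150:230,200:360],None,fx=5,fy=5,interpolation=cv2.INTER_CUBIC)
def line(P,col):
    p=(proj(c,P)-[200,150]+.5)*5;cv2.polylines(im,[p.round().astype(int).reshape(-1,1,2)],False,col,1)
for q,col in((.36,(0,255,0)),(.30,(0,0,255))):
    line([pt(S,q,20,-5),pt(S,q,95,-5)],col)
line([pt(LG,0,20,-5),pt(LG,0,130,-5)],(0,255,0))
cv2.imwrite("pics/p4.png",im)
E
```

```text
(no output)
```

View pics/p4.png

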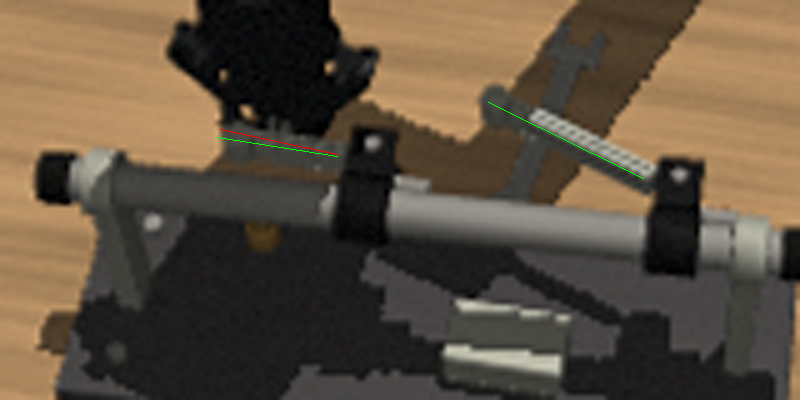

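The model lines agree with full press (0.36). Release.

Emit:
servo_tool(steps="0 0 0 -0.006 0 0 0; 0 0 0 -0.014 0 0 0; 0 0 0 -0.022 0 0 0; 0 0 0 -0.032 0 0 0; 0 0 0 -0.045 0 0 0; 0 0 0 -0.060 0 0 0; 0 0 0 -0.080 0 0 0; 0 0 0 -0.080 0 0 0")

```text
time: 7.95
tcp_pos: [428.9, -153.2, 287.7]
eef_rot: [-3.141, 0.001, 0.002]
wrist_force: [-0.0, 0.1, 0.3]
width: 0.2
```

Emit:
servo_tool(steps="0 0 0 0 -0.020 0 0; 0 0 0 0 -0.045 0 0; 0 0 0 0 -0.070 0 0; 0 0 0 0 -0.095 0 0; 0 0 0 0 -0.120 0 0; 0 0 0 0 -0.140 0 0; 0 0 0 0 -0.150 0 0; 0 0 0 0 -0.150 0 0")

```text
time: 8.75
tcp_pos: [431.1, -2.6, 288.0]
eef_rot: [3.141, -0.001, 0.005]
wrist_force: [0.4, 0.6, 0.5]
width: 0.4
```

Run:
```python
from cell import ctrl
import cv2
c=ctrl.camera("scene");s=ctrl.state();print(s["time"],s["tcp_pos"],s["wrist_force"])
cv2.imwrite("pics/p5.png",cv2.resize(c["pixels"][:,:,::-1][130:230,200:360],None,fx=5,fy=5,interpolation=cv2.INTER_CUBIC))
```

```text
8.8 [431.04831559  -3.15547407 287.90987812] [-0.42774595 -0.85781502 -0.3501627 ]
```

View pics/p5.png

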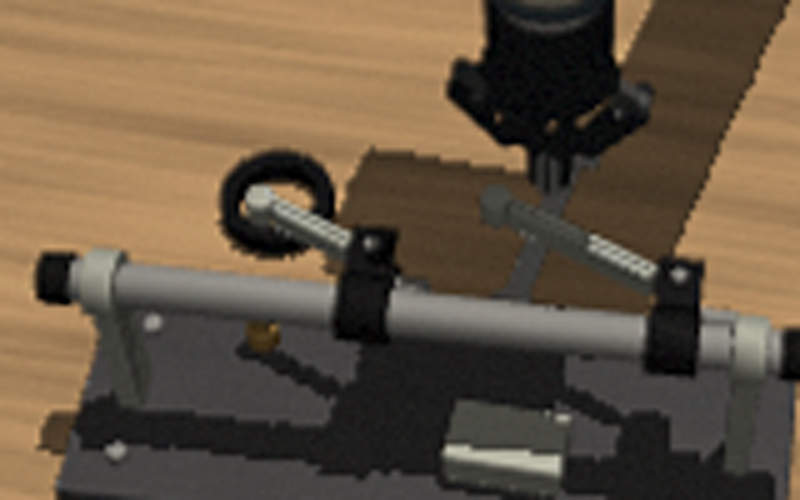

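The short lever is back out (end at (260,200)), and the fingers are robot-side of the long lever at (548,175). Now I'll press the long lever, with its stop expected near TCP x = 499.

Emit:
servo_tool(steps="0 0 0 0.010 0 0 0; 0 0 0 0.020 0 0 0; 0 0 0 0.028 0 0 0; 0 0 0 0.036 0 0 0; 0 0 0 0.044 0 0 0; 0 0 0 0.052 0 0 0; 0 0 0 0.060 0 0 0; 0 0 0 0.060 0 0 0")

```text
time: 9.6
tcp_pos: [490.4, -3.5, 287.0]
eef_rot: [3.141, 0.004, 0.003]
wrist_force: [-6.7, -3.1, 2.0]
width: 0.1
```

Emit:
servo_tool(steps="0 0 0 0.002 0 0 0; 0 0 0 0.004 0 0 0; 0 0 0 0.006 0 0 0; 0 0 0 0.007 0 0 0; 0 0 0 0.007 0 0 0")

```text
time: 10.1
tcp_pos: [496.5, -3.7, 287.0]
eef_rot: [3.141, 0.005, 0.003]
wrist_force: [-8.5, -4.9, 2.5]
width: 0.1
```

Emit:
servo_tool(steps="0 0 0 0.001 0 0 0; 0 0 0 0.002 0 0 0; 0 0 0 0.003 0 0 0; 0 0 0 0.003 0 0 0")

```text
time: 10.5
tcp_pos: [498.4, -3.7, 286.9]
eef_rot: [3.141, 0.008, 0.003]
wrist_force: [-13.3, -7.7, 8.4]
width: 0.2
```

Stop met. A little firmer, then a check.

Emit:
servo_tool(steps="0 0 0 0.0005 0 0 0; 0 0 0 0.001 0 0 0; 0 0 0 0.001 0 0 0; 0 0 0 0.001 0 0 0; 0 0 0 0.001 0 0 0; 0 0 0 0.001 0 0 0")

```text
time: 11.1
tcp_pos: [498.8, -3.7, 286.9]
eef_rot: [3.141, 0.01, 0.003]
wrist_force: [-15.4, -6.7, 10.2]
width: -0.3
```

Run:
```python
from cell import ctrl
from h import *
for i in range(3):
    c=ctrl.camera("scene");s=ctrl.state();print(s["time"],s["tcp_pos"],s["wrist_force"])
im=cv2.resize(c["pixels"][:,:,::-1][130:230,200:360],None,fx=5,fy=5,interpolation=cv2.INTER_CUBIC)
def line(P,col):
    p=(proj(c,P)-[200,130]+.5)*5;cv2.polylines(im,[p.round().astype(int).reshape(-1,1,2)],False,col,1)
for q,col in((.36,(0,255,0)),(.30,(0,0,255))): line([pt(LG,q,20,-5),pt(LG,q,138,-5)],col)
line([pt(S,0,20,-5),pt(S,0,90,-5)],(0,255,0))
cv2.imwrite("pics/p6.png",im)
```

```text
11.15 [498.77694045  -3.74163966 286.87664297] [-15.42459524  -6.60217302   9.54030356]
11.2 [498.78175304  -3.71708155 286.88720303] [-15.71394437  -6.0430502   10.37146092]
11.25 [498.80119762  -3.72475178 286.89324544] [-16.28271573  -6.09006803   9.78696743]
```

View pics/p6.png

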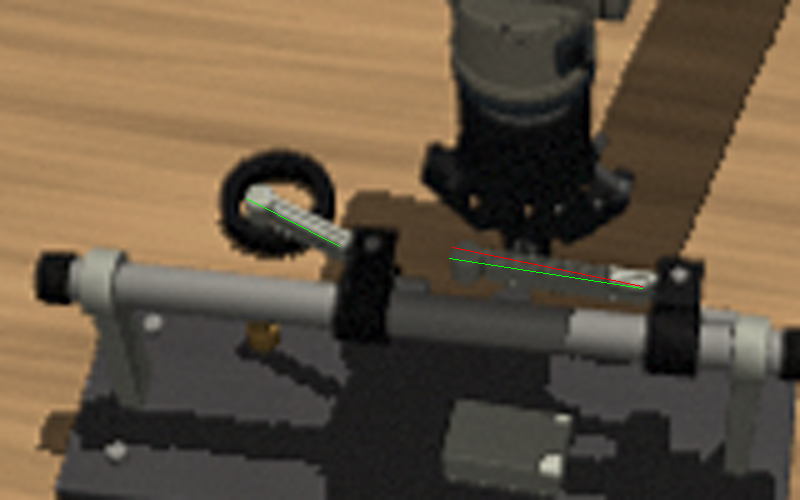

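The long lever lies on the 0.36 line, or slightly beyond it, with the same small offset as at rest. The short lever is on its out line, the push is steady at about 16 N and the bystanders look unmoved.

```bash
python3 -c "
from cell import ctrl
print(ctrl.job_done())"
```

```text
the job is handed in; nothing more can be done
None
```

I pressed the short lever to its stop with the outside of the shut fingers, held it there for about a second at roughly 16 N, and let it come fully back out. I then pressed the long lever to its stop and handed the job in with it held there, at about 11 s of the 42 s allowed.

- **Long lever:** the last readings showed a steady push of about 15–16 N along the pressing direction, with the tool still at x ≈ 498.8 mm; I had predicted 498 mm.
- **Lever angles:** in the last picture the long lever lay on the projected line for fully in (0.36 rad) and the short lever on its line for fully out. I could not read the joint angles directly, so this rests on the pictures and on the force rising as the motion stalled.
- **Bystanders:** the box, adapter and tape looked unmoved. I did not check the others in that last crop, but the fingers stayed about 110 mm above the bench.

No check failed or disagreed. The one oddity was some sideways and upward force of 6–10 N at both stops, which I took to be friction and slight tilt of the tool.

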